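# Hang the sighting target on the gauge boom and run it out to the red index

## Task

Pick up the white sighting target standing on the optical table and hang it astride the boom's bare round rod, between the two black collars, and let go of it. Then squeeze the orange lock button on the boom's grip block, draw the boom out until its yellow pointer lines up with the white line on the red index clip, and finish while still holding it there with the button squeezed, because the boom springs back. Leave the index clip, the jar, the screwdriver and the lens stand alone.

Things in the scene. Friction and masses are not known exactly. Their poses are not given: they have to be found in the camera images.
- stand: fixed gauge stand: white square sleeve, 34 mm wide and high, 170 mm long, on posts, its axis 125 mm above the table. Origin: on the table below the sleeve's mouth. y: along the sleeve, the way the boom telescopes out; x: towards the side with the button and scale; z up. The black scale bar runs parallel, x 45 to 71 mm, y -20 to 230 mm, top 76 mm above the table, a tick every 10 mm.
- boom (a joint): how far the boom is drawn out, m: 0 home, 0.14 the end. Locked at home until the orange button is pressed at least 5 mm; then it slides along the stand's y against a return spring of 2.5 to 4 N, damping 15 N s/m and 0.6 N friction. If the button is let go while the boom is out, the boom springs back and its latch may catch up to 15 mm short of home.
- lock (a joint): how far the orange lock button is pressed in, m: 0 is out, 0.006 fully in; it takes 2.4 N to start and 6 N to press fully; springs out when let go. Squeezing the grip block between two fingers presses it fully.
- index (a joint): place of the red index clip on the scale, m: equal to the boom's value (joint boom) at which pointer and clip line up. It stays put unless pushed hard.
- grip (a point): centre of the boom's grip block at the sleeve's mouth, 125 mm above the table; moves with the boom. Grey block 34 mm across (stand's x), 34 mm along, 40 mm high. The orange button (28 mm long, 32 mm high) stands 9 mm proud of its +x face and goes in 6 mm: 43 mm across with it out, 37 mm pressed; this point is the middle of the 37 mm. Squeeze across the stand's x from above.
- pointer (a point): tip of the yellow pointer on the boom, 78 mm above the table; 41 mm farther out along y than the grip block's centre, 45 mm to the +x side of the boom's axis. Axes parallel to the stand's.
- index_mark (a point): end of the white line on the red index clip (10 mm wide, on the black scale bar), at the height and side of the pointer's tip. Axes parallel to the stand's.
- rod_mid (a point): middle of the boom's bare round steel rod, on its axis, 125 mm above the table; rod 12 mm thick, along the stand's y, bare for 80 mm between two black collars 24 mm across. Moves with the boom; 85 mm farther out than the grip block's centre. Axes parallel to the stand's.
- target_mid (a point): centre of the loose sighting target, half-way up (31 mm). A rigid inverted U, open below, standing on its legs: 32 mm across (its x), 40 mm wide (its y), 62 mm high, blue top, white legs 4 mm thick with black and white rings outside, 24 mm gap. A V roof inside centres it: hung, this point lies 16.5 mm below the rod's axis and its y axis along the rod, either way round.
- target: the same target, origin at the centre of its underside, z up; about 120 g (80 to 170 g); grasp it from above across its x, near the top.
- jar: bystander: amber jar with a blue cap, 56 mm across, 75 mm high; origin at the centre of its underside.
- driver: bystander: screwdriver lying on the table, along its x axis.
- lens: bystander: small lens on a dark round-footed post, 94 mm high, foot 60 mm across; origin at the centre of its underside.
Things that resemble listed ones, but are neither listed nor needed, are in the scene too. There is more than one size of the target; the job needs the larger.

How it is judged (in metres and radians):
On the way, in this order (a step that is already met when the one before it is completed fails the run):
1. the target hangs astride the rod, let go, with the boom still home (x of target_mid in the frame of rod_mid between -0.01 and 0.01 m and y of target_mid in the frame of rod_mid between -0.022 and 0.022 m and z of target_mid in the frame of rod_mid between -0.0225 and -0.0105 m and angle between target_mid's own z axis and vertical below 0.2 rad and contact force between target and stand above 0.3 N and contact force between each of the arm, the fingers and target below 0.05 N and value of joint boom below 0.006 m), for 0.3 s.
2. the lock button is squeezed by the gripper with the boom home (value of joint lock above 0.0045 m and value of joint boom below 0.02 m and contact force between the fingers and stand above 2 N), for 0.05 s.
At the end, for the whole second after the job is handed in: Gripper still on the boom (over 2 N), lock button pressed over 4.5 mm, pointer within 5 mm of the index line, boom at rest; target astride the rod, between its collars (within 22 mm of its middle), upright within 0.2 rad, carried by the rod alone (x of target_mid in the frame of rod_mid between -0.01 and 0.01 m and y of target_mid in the frame of rod_mid between -0.022 and 0.022 m and z of target_mid in the frame of rod_mid between -0.0225 and -0.0105 m and angle between target_mid's own z axis and vertical below 0.2 rad and contact force between target and stand above 0.3 N and contact force between each of the arm, the fingers and target below 0.05 N and y of pointer in the frame of index_mark between -0.005 and 0.005 m and value of joint lock above 0.0045 m and contact force between the fingers and stand above 2 N and velocity of joint boom between -0.01 and 0.01 m/s); the arm keeps its last pose, push and grip.
It fails at once if the red index clip is shifted on its scale by more than 5 mm (distance of index_mark from where it was at the start of the episode above 0.005 m).
It fails at once if the jar is shifted by more than 20 mm or tipped over (distance of jar from where it was at the start of the episode above 0.02 m or angle between jar's own z axis and vertical above 0.4 rad).
It fails at once if the screwdriver is shifted by more than 20 mm (distance of driver from where it was at the start of the episode above 0.02 m).
It fails at once if the lens stand is shifted by more than 20 mm or tipped over (distance of lens from where it was at the start of the episode above 0.02 m or angle between lens's own z axis and vertical above 0.4 rad).
It also fails if it takes over 51 s, if anything falls off the work surface, if the arm or the gripper's body presses on something with over 40 N, if the wrist force passes 120 N, or if a joint passes its speed limit or range.

## Robot

A 6-joint arm with a two-finger parallel gripper is mounted at the origin on the work surface. World frame = base frame: x ahead of the robot, y to its left, z up, the work surface at z = 0. Lengths are in m, angles in degrees, forces in N, time in s.
With the tool pointing down it reaches from about 0.4 to 0.825 m from the base axis. Payload 7 kg.
Tool frame: the origin (TCP) lies on the centre line of the jaws, within the pads' length; the fingertips stand 22 mm ahead of it and the grasp point (between the pads) lies 3 mm ahead of it; z points along the fingers, y is the line along which they close (so a half turn about z gives the same grasp; the last joint's range is limited). The gripper opens to 88 mm and grips with 3 to 60 N. Pads are 19 mm wide; open, the fingers measure 130 mm over their backs; the gripper's body (78 mm by 193 mm) begins 47 mm behind the grasp point.
Start: joints at [90.247, 20.546, 0.682, 0, -70.136, -16.507], TCP at [0.189, 0.648, 0.249] pointing down, gripper open.
Joint ranges: [-176.03, 176.03], [-82.01, 121.73], [-58.28, 71.71], [-173.87, 95.51], [-174.79, -0.11], [-173.66, 173.66]. Speed limits (degrees/s): [136.94, 136.94, 172.46, 180, 180, 180].

## Interface

Orientations are given as [roll, pitch, yaw] about the fixed x, y, z axes, in that order (R = Rz(yaw) Ry(pitch) Rx(roll)).
In Python, from plant import get_state, cams, r gives the robot as it stands.
- The arm moves only by the tool apply_moves, never from a script. Its argument "targets" is a list of rows, each an object with "dp": the shift along the world's x, y, z in m, a list of three; "yaw": the turn about the world's z in degrees. In form: [{"dp": [x, y, z], "yaw": yaw}, ...]. A call has 1 to 20 rows; each row is the pose to reach, as a shift and turn from the pose commanded when the call began; what a row does not reach only later rows make up. A row lasts 1/12 s, in which the tool goes at most 41.7 mm and 7.16 degrees, less where a joint would pass 70% of its speed; a pose out of reach is approached as far as the arm can. A call with a gripper value outside its range is refused whole. "grip" is the gripper command: -1 is fully open, 1 is shut, values between are in proportion, set as the call begins (left out, the last holds). The fingers move at their own pace and stop on an object; "squeeze" is the grip in N (left out, the last holds). Time passes only in rows, so rows that repeat a pose let the fingers close. It gives the time, the measured TCP pose, the force, the opening and the grip force at its end, in the units of the state.
- get_state(): the state, without advancing time (a new reading comes with each control period).
- cams.capture(name): name is "scene" or "top" or "wrist"; returns a dict with "image" (420x560x3 uint8, red, green, blue), "range_z" (420x560 float32, m along the optical axis (not along the pixel's ray), 0 where there is no reading), "fx", "fy", "cx", "cy" (pixels), "R" (3x3) and "t" (3): a world point X has camera coordinates R X + t; the wrist camera has in their place "T_tool_cam" (4x4, takes a point from camera to tool coordinates, whose origin is the TCP and whose axes are the flange's). Camera axes: x right, y down, z forward; pixel columns grow to the right and rows downward; lengths in m; the calibration is good to about 2 mm. A picture is of the moment at which its call begins: read the wrist's pose just before it.
- r.close_job(): hands the job in; it is judged then, once.
The state is a dict: "time_s": time; "joints": joint angles; "qd": joint speeds; "joint_torque": joint torques, N m; "tcp_pos": TCP position; "eef_rot": TCP orientation; "contact_force": force on the tool from outside, world axes, zero at the start; "moment": the same for the moment, N m; "gripper_width": finger opening in m; "gripper_force": force on a finger pad.
Only numpy, scipy, OpenCV 4.12 (cv2) and the standard library are available. Lean on these libraries where they do the work, as an engineer would, in place of code of your own. Each camera call takes 0.05 s, during which the arm holds its last target. There are 200 camera calls.

## Working session

There is one attempt and no reset: what is moved stays moved. The work goes in short steps, Python scripts to look and compute and a tool call to move; the robot and the scene stay as the last step left them, time stands still between calls to the robot, and variables do not carry over. Pictures are saved under pics/ and viewed, at most 10 in all, crops included, and the job is handed in when it is done.

Besides the shell and the picture viewer there is one more tool, called after "Emit:" as name([rows], argument=value, ...), one row to a line, values as JSON. apply_moves: Moves the arm, as the interface text tells. Its arguments: {"type":"object","properties":{"targets":{"type":"array","items":{"type":"object","properties":{"dp":{"type":"array","items":{"type":"number"}},"yaw":{"type":"number"}}}},"grip":{"type":"number"},"squeeze":{"type":"number"}},"required":["targets"]}

```bash
mkdir -p pics; cat > h.py <<'E'
import numpy as np,cv2
from plant import get_state,cams,r
def cap(n):
    s=get_state(); c=cams.capture(n); c['s']=s; return c
def pts(c):
    z=c['range_z'].astype(float); v,u=np.mgrid[:z.shape[0],:z.shape[1]]
    P=np.stack([(u-c['cx'])/c['fx']*z,(v-c['cy'])/c['fy']*z,z],-1)
    if 'R' in c and c['R'] is not None: return (P-np.array(c['t']))@np.array(c['R'])
    from scipy.spatial.transform import Rotation as Ro
    T=np.array(c['T_tool_cam']); P=P@T[:3,:3].T+T[:3,3]
    R=Ro.from_euler('xyz',c['s']['eef_rot'],degrees=True).as_matrix()
    return P@R.T+np.array(c['s']['tcp_pos'])
def save(c,n): cv2.imwrite('pics/'+n,c['image'][:,:,::-1])
E
python3 - <<'E'
from h import *
print(get_state())
ims=[]
for n in('scene','top'):
    c=cap(n); save(c,n+'.png'); np.savez(n+'.npz',P=pts(c),im=c['image'])
    print(n,c['fx'],(-np.array(c['R']).T@c['t']).round(3))
E
```

```text
{'time_s': 0.0, 'joints': array([ 9.02463746e+01,  2.05911340e+01,  6.33488724e-01, -1.74548059e-02,
       -7.01355362e+01, -1.65072412e+01]), 'qd': array([-0.01274816,  0.03078687,  0.01331001, -0.14790938,  0.10666222,
        0.01656795]), 'joint_torque': array([-2.94898982e-04, -5.82719994e+01,  2.93051541e+01,  6.99695393e+00,
        6.97085430e-03, -1.56166111e-04]), 'tcp_pos': array([0.1889152 , 0.64755874, 0.24763227]), 'eef_rot': array([ 1.79905997e+02, -1.07461501e-02, -1.62668023e+01]), 'contact_force': array([-0.42781232, -0.58346756, -0.19785714]), 'moment': array([-0.01709194,  0.02041184,  0.01426293]), 'gripper_force': 0.0, 'gripper_width': 0.08757422660877784}
scene 477.69226479233936 [ 1.294 -0.677  0.848]
top 396.5295738329917 [0.403 0.011 1.17 ]
```

View pics/scene.png

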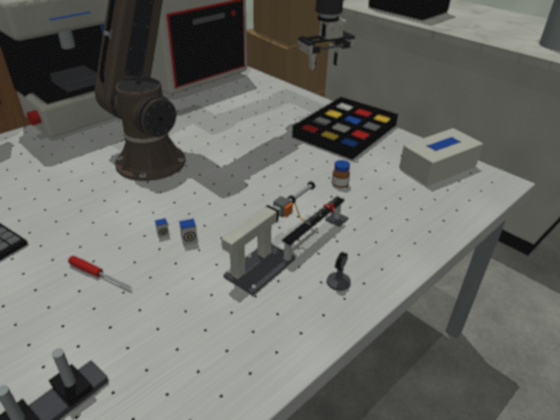

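View pics/top.png

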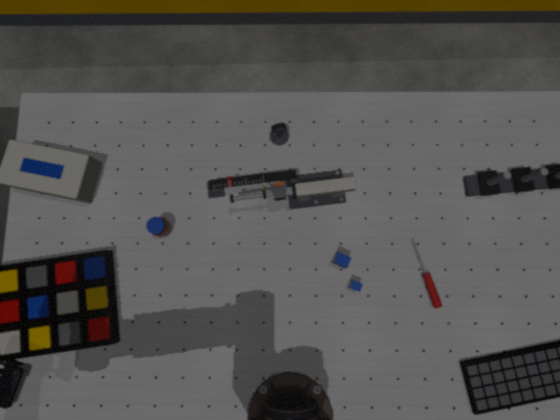

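The top view shows two target-like blue tops: (342,260), larger, and (356,284), smaller. Other blue things are the jar cap at (157,226) and the box label at (42,168). In the scene view the targets are at (188,232), larger, and (162,227), smaller. The stand runs from (355,184) to (232,195) in the top view, with the scale on its upper side and the red clip at (229,182).

```bash
python3 - <<'E'
from h import *
ims=[]
for n in('top','scene'):
    d=np.load(n+'.npz');P,im=d['P'],d['im'];hsv=cv2.cvtColor(im,cv2.COLOR_RGB2HSV)
    def comps(m,name,mn=6):
        k,l,st,ce=cv2.connectedComponentsWithStats(m.astype(np.uint8))
        for i in range(1,k):
            if st[i,4]<mn: continue
            p=P[l==i]; print(n,name,ce[i].round(1),st[i,4],np.median(p,0).round(4),'std',p.std(0).round(4))
            if n=='top' and name=='blue' and st[i,4]>30:
                q=p[p[:,2]>np.median(p[:,2])-.006][:,:2].astype(np.float32); print('  rect',cv2.minAreaRect(q*1000))
    H,S,V=cv2.split(hsv)
    comps((H>100)&(H<130)&(S>130)&(V>60),'blue',20)
    comps(((H<6)|(H>174))&(S>150)&(V>70),'red')
    comps((H>8)&(H<18)&(S>160)&(V>100),'orange')
    comps((H>22)&(H<33)&(S>100)&(V>80),'yellow',3)
    if n=='top':
        m=(P[...,2]>.13)&(P[...,2]<.155)&(P[...,0]>.3)&(P[...,0]<.75)&(abs(P[...,1])<.3)
        m&=(S<80)
        p=P[m]; print('sleeve',len(p),cv2.minAreaRect((p[:,:2]*1000).astype(np.float32)),np.median(p[:,2]))
        m=(P[...,2]>.1)&(P[...,2]<.14)&(P[...,0]>.5)&(P[...,0]<.75)&(P[...,1]>0)&(P[...,1]<.25)
        p=P[m]; 
        for y in np.arange(-.02,.2,.01):
            q=p[(abs(p[:,1]-y)<.005)]; 
            if len(q): print(round(y,3),len(q),q[:,0].min().round(4),np.median(q[:,0]).round(4),q[:,0].max().round(4),np.median(q[:,2]).round(4))
a=np.load('top.npz')['im'][225:305,300:400]; b=np.load('top.npz')['im'][150:220,195:365]
a=cv2.resize(a,None,fx=4,fy=4);b=cv2.resize(b,(800,330));
cv2.imwrite('pics/a.png',a[...,::-1]);
s=np.load('scene.npz')['im'][160:290,210:360]; s=cv2.resize(s,(346,300))
o=np.zeros((600,800,3),np.uint8);o[:270]=b[:270];o[280:600,:400]=a;o[290:590,430:776]=s
cv2.imwrite('pics/crop.png',o[...,::-1])
E
```

```text
top blue [ 41.4 167.8] 513 [0.6797 0.698  0.0913] std [0.0173 0.0448 0.0476]
  rect ((563.3170166015625, 378.4396057128906), (799.7161865234375, 50.30986022949219), 70.0002670288086)
top blue [155.2 225.2] 225 [0.5198 0.3736 0.0743] std [0.014  0.0269 0.0729]
  rect ((455.3264465332031, 207.75294494628906), (404.2135925292969, 44.42637252807617), 68.791748046875)
top blue [342.  259.6] 146 [ 0.4244 -0.1457  0.0618] std [0.0092 0.0165 0.0914]
  rect ((423.66632080078125, -76.87347412109375), (36.137760162353516, 177.51852416992188), 1.7331714630126953)
top blue [ 94.7 267.4] 252 [0.4043 0.5545 0.0299] std [0.0149 0.0137 0.0021]
  rect ((403.0249328613281, 556.965087890625), (51.97333908081055, 48.514095306396484), 8.019349098205566)
top blue [355.6 285.4] 76 [ 0.356  -0.1836  0.0463] std [0.0064 0.0074 0.0021]
  rect ((355.26055908203125, -184.29441833496094), (26.387588500976562, 21.937273025512695), 76.18456268310547)
top blue [ 35.6 306.3] 347 [0.2956 0.7145 0.0296] std [0.0166 0.0148 0.0036]
  rect ((293.7683410644531, 711.1280517578125), (57.808876037597656, 55.41205596923828), 8
[... 6803 characters left out ...]
3.4 117.1] 123 [-0.4006 -0.212   0.0895] std [0.0096 0.0093 0.0111]
scene red [309.9 128.1] 60 [0.2335 0.5439 0.0295] std [0.0162 0.0106 0.0021]
scene red [360.1 134. ] 103 [0.3884 0.6472 0.0291] std [0.0193 0.0189 0.0056]
scene red [330.5 206.3] 31 [0.6533 0.1654 0.0799] std [0.0063 0.0068 0.0054]
scene red [ 84.1 265.5] 254 [ 0.3517 -0.4084  0.0228] std [0.0645 0.0194 0.0519]
scene orange [288.  205.7] 28 [0.6284 0.0261 0.1402] std [0.0029 0.0069 0.0021]
scene yellow [333.3 113.4] 87 [0.2104 0.7058 0.0294] std [0.0209 0.0205 0.0054]
scene yellow [381.6 118.2] 85 [0.3642 0.811  0.029 ] std [0.0208 0.0212 0.0062]
scene yellow [329.3 135. ] 72 [0.3181 0.5553 0.0298] std [0.1154 0.1448 0.0958]
```

View pics/crop.png

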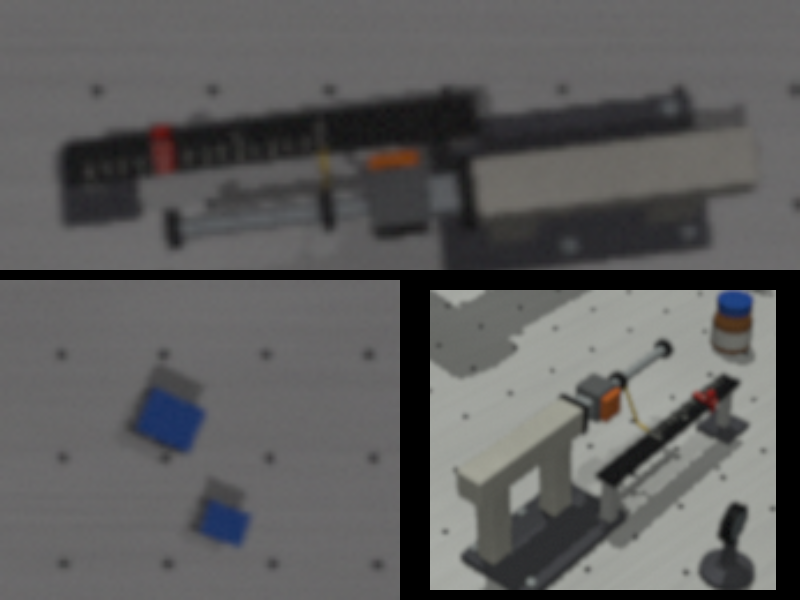

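Choice: the larger blue top at (342,260) in the top view. It is 62 mm high and lies at about (0.425, -0.147). The one at (356,284) is only 46 mm high, so it is the decoy; the crop confirms this. The red clip is at crop pixel (163,147).

Emit:
apply_moves([
  {"dp":[0.24,-0.4,0],"yaw":-97},
  {"dp":[0.24,-0.4,0],"yaw":-97},
  {"dp":[0.24,-0.4,0],"yaw":-97},
  {"dp":[0.24,-0.4,0],"yaw":-97},
  {"dp":[0.24,-0.4,0],"yaw":-97},
  {"dp":[0.24,-0.4,0],"yaw":-97},
  {"dp":[0.24,-0.4,0],"yaw":-97},
  {"dp":[0.24,-0.4,0],"yaw":-97},
  {"dp":[0.24,-0.4,0],"yaw":-97},
  {"dp":[0.24,-0.4,0],"yaw":-97},
  {"dp":[0.24,-0.4,0],"yaw":-97},
  {"dp":[0.24,-0.4,0],"yaw":-97},
  {"dp":[0.24,-0.79,-0.03],"yaw":-97},
  {"dp":[0.24,-0.79,-0.03],"yaw":-97},
  {"dp":[0.24,-0.79,-0.03],"yaw":-97},
  {"dp":[0.24,-0.79,-0.03],"yaw":-97},
  {"dp":[0.24,-0.79,-0.03],"yaw":-97},
  {"dp":[0.24,-0.79,-0.03],"yaw":-97},
  {"dp":[0.24,-0.79,-0.03],"yaw":-97},
  {"dp":[0.24,-0.79,-0.03],"yaw":-97},
], grip=-1)

```text
time_s: 1.77
tcp_pos: [0.4283, -0.0863, 0.223]
eef_rot: [-180.0, 0.0, -113.2]
contact_force: [2.0, 0.2, -0.2]
gripper_width: 0.0877
gripper_force: 0.0
```

Emit:
apply_moves([
  {"dp":[0,-0.0,0],"yaw":0},
  {"dp":[0,0,0],"yaw":0},
  {"dp":[0,0,0],"yaw":0},
  {"dp":[0,0,0],"yaw":0},
])

```text
time_s: 2.1
tcp_pos: [0.4291, -0.0836, 0.223]
eef_rot: [-180.0, 0.0, -113.2]
contact_force: [0.2, 0.5, 0.3]
gripper_width: 0.0876
gripper_force: 0.0
```

```bash
python3 - <<'E'
from h import *
c=cap('wrist'); s=c['s'];print(s['time_s'],s['tcp_pos'],s['eef_rot']); save(c,'w1.png')
P=pts(c);H,S,V=cv2.split(cv2.cvtColor(c['image'],cv2.COLOR_RGB2HSV))
m=((H>100)&(H<130)&(S>130)&(V>50)).astype(np.uint8)
k,l,st,ce=cv2.connectedComponentsWithStats(m)
print(c['T_tool_cam'])
for i in range(1,k):
    if st[i,4]<200: continue
    p=P[l==i];z=np.median(p[:,2]); p=p[abs(p[:,2]-z)<.006]
    print(ce[i],st[i],z,p.mean(0),cv2.minAreaRect((p[:,:2]*1000).astype(np.float32)))
E
```

```text
2.1 [ 0.42914589 -0.08363713  0.22302974] [-1.79996941e+02  8.66591741e-03 -1.13209029e+02]
[[-1.39490376e-04 -9.59741737e-01 -2.80883925e-01  7.67195227e-02]
 [ 9.99999967e-01 -1.94852720e-04  1.69172790e-04 -3.62808518e-05]
 [-2.17093184e-04 -2.80883892e-01  9.59741732e-01 -1.37241624e-01]
 [ 0.00000000e+00  0.00000000e+00  0.00000000e+00  1.00000000e+00]]
[310.76266996  69.20766378] [299  52  25  35 809] 0.04750368580464473 [ 0.35527406 -0.18449969  0.04746108] ((355.1397705078125, -184.52212524414062), (28.887451171875, 23.510215759277344), 69.56439971923828)
[259.56116811 136.58168903] [ 244  117   32   40 1267] 0.06305129956330799 [ 0.42564343 -0.14635384  0.06302616] ((426.1475524902344, -146.2924346923828), (37.476619720458984, 31.01430892944336), 66.48382568359375)
```

View pics/w1.png

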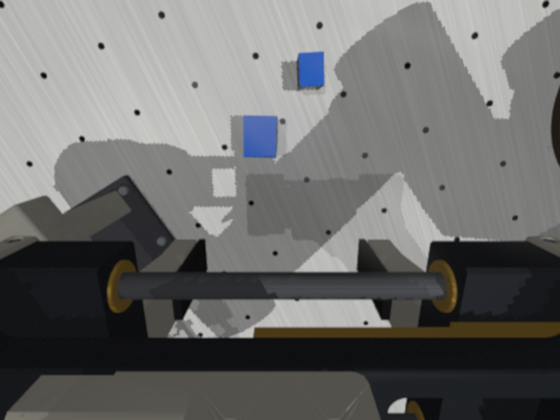

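The wrist view shows the larger target at (260,137) and the small decoy at (311,69). The target's long side is vertical in the image, which matches the yaw.

Emit:
apply_moves([
  {"dp":[-0.003,-0.035,-0.0],"yaw":0},
  {"dp":[-0.003,-0.063,-0.02],"yaw":-0.3},
  {"dp":[-0.003,-0.063,-0.05],"yaw":-0.3},
  {"dp":[-0.003,-0.063,-0.09],"yaw":-0.3},
  {"dp":[-0.003,-0.063,-0.12],"yaw":-0.3},
  {"dp":[-0.003,-0.063,-0.14],"yaw":-0.3},
  {"dp":[-0.003,-0.063,-0.155],"yaw":-0.3},
  {"dp":[-0.003,-0.063,-0.165],"yaw":-0.3},
  {"dp":[-0.003,-0.063,-0.171],"yaw":-0.3},
  {"dp":[-0.003,-0.063,-0.171],"yaw":-0.3},
  {"dp":[-0.003,-0.063,-0.171],"yaw":-0.3},
])

```text
time_s: 3.07
tcp_pos: [0.4265, -0.1466, 0.0522]
eef_rot: [180.0, -0.0, -113.4]
contact_force: [0.4, -0.2, 0.0]
gripper_width: 0.0872
gripper_force: 0.0
```

Emit:
apply_moves([
  {"dp":[0,0,0],"yaw":0},
  {"dp":[0,0,0],"yaw":0},
  {"dp":[0,0,0],"yaw":0},
  {"dp":[0,0,0],"yaw":0},
  {"dp":[0,0,0],"yaw":0},
  {"dp":[0,0,0],"yaw":0},
  {"dp":[0,0,0],"yaw":0},
  {"dp":[0,0,0],"yaw":0},
  {"dp":[0,0,0],"yaw":0},
  {"dp":[0,0,0],"yaw":0},
], grip=1, squeeze=15)

```text
time_s: 3.9
tcp_pos: [0.4259, -0.1474, 0.052]
eef_rot: [180.0, -0.0, -113.6]
contact_force: [-0.2, 0.6, 0.4]
gripper_width: 0.032
gripper_force: 14.9
```

Emit:
apply_moves([
  {"dp":[0,0,0.03],"yaw":0},
  {"dp":[0,0,0.07],"yaw":0},
  {"dp":[0,0,0.11],"yaw":0},
  {"dp":[0,0,0.15],"yaw":0},
  {"dp":[0,0,0.19],"yaw":0},
  {"dp":[0.02,0,0.22],"yaw":6},
  {"dp":[0.04,0.01,0.25],"yaw":12},
  {"dp":[0.06,0.04,0.25],"yaw":18},
  {"dp":[0.08,0.07,0.25],"yaw":24},
  {"dp":[0.1,0.105,0.25],"yaw":30.6},
  {"dp":[0.115,0.14,0.25],"yaw":30.6},
  {"dp":[0.13,0.175,0.25],"yaw":30.6},
  {"dp":[0.14,0.21,0.25],"yaw":30.6},
  {"dp":[0.149,0.245,0.25],"yaw":30.6},
  {"dp":[0.149,0.28,0.25],"yaw":30.6},
  {"dp":[0.149,0.315,0.25],"yaw":30.6},
  {"dp":[0.149,0.35,0.25],"yaw":30.6},
  {"dp":[0.149,0.372,0.25],"yaw":30.6},
  {"dp":[0.149,0.372,0.25],"yaw":30.6},
  {"dp":[0.149,0.372,0.25],"yaw":30.6},
])

```text
time_s: 5.57
tcp_pos: [0.5745, 0.2258, 0.3009]
eef_rot: [179.9, -0.0, -82.8]
contact_force: [0.1, 0.5, -1.4]
gripper_width: 0.0324
gripper_force: 14.9
```

Emit:
apply_moves([
  {"dp":[0,0,0],"yaw":0},
  {"dp":[0,0,0],"yaw":0},
  {"dp":[0,0,0],"yaw":0},
])

```text
time_s: 5.82
tcp_pos: [0.575, 0.2236, 0.3021]
eef_rot: [-180.0, 0.0, -83.0]
contact_force: [0.7, 0.1, -1.8]
gripper_width: 0.032
gripper_force: 14.9
```

```bash
python3 - <<'E'
from h import *
c=cap('wrist'); s=c['s'];print(s['time_s'],s['tcp_pos'],s['eef_rot'],s['gripper_width']); save(c,'w2.png')
P=pts(c);np.savez('w2.npz',P=P,im=c['image'])
H,S,V=cv2.split(cv2.cvtColor(c['image'],cv2.COLOR_RGB2HSV))
def comps(m,n):
    k,l,st,ce=cv2.connectedComponentsWithStats(m.astype(np.uint8))
    for i in range(1,k):
        if st[i,4]>40: p=P[l==i];print(n,ce[i].round(),st[i],np.median(p,0).round(4),p.min(0).round(3),p.max(0).round(3))
comps(((H<6)|(H>174))&(S>130)&(V>50),'red');comps((H>7)&(H<19)&(S>150)&(V>70),'or');comps((H>19)&(H<35)&(S>90)&(V>60),'yel')
m=(P[...,2]>.115)&(P[...,2]<.142)&(P[...,0]>.53)&(P[...,0]<.66)&(P[...,1]>-.02)&(P[...,1]<.18)
p=P[m]
for y in np.arange(-.02,.18,.005):
    q=p[abs(p[:,1]-y)<.0025]
    if len(q): print(round(y,3),len(q),q[:,0].min().round(4),q[:,0].max().round(4),q[:,2].max().round(4))
E
```

```text
5.8167 [0.57503199 0.22359859 0.30214995] [-1.79997189e+02  2.08877566e-03 -8.30259812e+01] 0.03201523276868342
red [227. 130.] [216 126  26  10 169] [0.6469 0.1695 0.081 ] [0.629 0.163 0.076] [0.659 0.176 0.092]
yel [250.  38.] [236  29  30  15 138] [0.6283 0.0718 0.0841] [ 0.609  0.05  -0.   ] [0.653 0.075 0.13 ]
yel [214. 286.] [209 260  14  53 384] [0.5974 0.1943 0.3657] [0.584 0.147 0.353] [0.599 0.206 0.439]
yel [349. 286.] [342 260  13  53 392] [0.5595 0.1895 0.3659] [0.557 0.147 0.355] [0.584 0.2   0.439]
yel [326. 331.] [ 143  322  334   16 3683] [0.5608 0.198  0.3746] [0.528 0.147 0.37 ] [0.613 0.205 0.439]
0.04 12 0.5843 0.5899 0.1209
0.045 63 0.5879 0.6171 0.1321
0.05 83 0.5943 0.6057 0.1335
0.055 84 0.5937 0.6053 0.1342
0.06 73 0.5865 0.6047 0.1338
0.065 118 0.586 0.6094 0.1393
0.07 227 0.5854 0.6135 0.1392
0.075 100 0.5912 0.6086 0.1348
0.08 71 0.5906 0.6014 0.1339
0.085 72 0.59 0.601 0.1329
0.09 69 0.5894 0.6003 0.1336
0.095 72 0.5888 0.5998 0.1335
0.1 71 0.5882 0.5992 0.1329
0.105 66 0.5875 0.5987 0.1332
0.11 67 0.5869 0.5981 0.1329
0.115 70 0.5863 0.5976 0.1331
0.12 64 0.5856 0.5969 0.133
0.125 67 0.5851 0.5964 0.1336
0.13 65 0.5844 0.5958 0.1336
0.135 64 0.5838 0.5953 0.1333
0.14 63 0.5832 0.5948 0.1332
0.145 63 0.5826 0.5942 0.1333
0.15 84 0.576 0.5954 0.1394
0.155 121 0.5752 0.5979 0.1392
0.16 37 0.5773 0.5974 0.1386
```

View pics/w2.png

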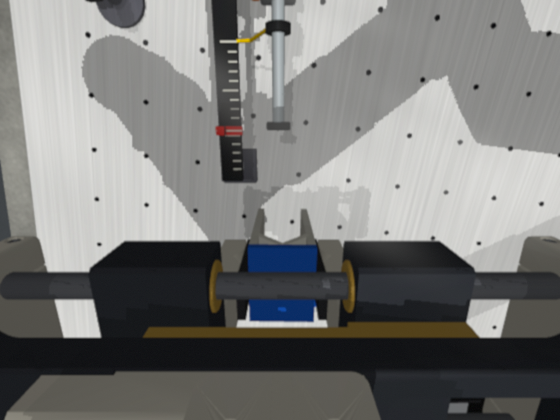

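The wrist view shows the rod running vertically at column 279 and its end collar at (279,126). The red clip is at (229,130) and the yellow pointer tip is near (240,41). The rod axis is well fixed, so I place the target now.

Emit:
apply_moves([
  {"dp":[0.006,-0.035,0],"yaw":-0.2},
  {"dp":[0.012,-0.075,0],"yaw":-0.2},
  {"dp":[0.0174,-0.1126,-0.01],"yaw":-0.2},
  {"dp":[0.0174,-0.1126,-0.03],"yaw":-0.2},
  {"dp":[0.0174,-0.1126,-0.05],"yaw":-0.2},
  {"dp":[0.0174,-0.1126,-0.07],"yaw":-0.2},
  {"dp":[0.0174,-0.1126,-0.09],"yaw":-0.2},
  {"dp":[0.0174,-0.1126,-0.11],"yaw":-0.2},
  {"dp":[0.0174,-0.1126,-0.12],"yaw":-0.2},
  {"dp":[0.0174,-0.1126,-0.13],"yaw":-0.2},
  {"dp":[0.0174,-0.1126,-0.14],"yaw":-0.2},
  {"dp":[0.0174,-0.1126,-0.15],"yaw":-0.2},
  {"dp":[0.0174,-0.1126,-0.155],"yaw":-0.2},
  {"dp":[0.0174,-0.1126,-0.16],"yaw":-0.2},
  {"dp":[0.0174,-0.1126,-0.164],"yaw":-0.2},
  {"dp":[0.0174,-0.1126,-0.164],"yaw":-0.2},
  {"dp":[0.0174,-0.1126,-0.164],"yaw":-0.2},
])

```text
time_s: 7.28
tcp_pos: [0.5926, 0.1121, 0.1382]
eef_rot: [-180.0, -0.0, -83.1]
contact_force: [-0.6, -0.2, -1.0]
gripper_width: 0.0318
gripper_force: 14.9
```

Emit:
apply_moves([
  {"dp":[0,0,-0.003],"yaw":0},
  {"dp":[0,0,-0.006],"yaw":0},
  {"dp":[0,0,-0.007],"yaw":0},
  {"dp":[0,0,-0.007],"yaw":0},
  {"dp":[0,0,-0.007],"yaw":0},
])

```text
time_s: 7.7
tcp_pos: [0.5924, 0.112, 0.131]
eef_rot: [180.0, -0.0, -83.2]
contact_force: [-0.2, 0.2, -1.2]
gripper_width: 0.0318
gripper_force: 14.9
```

Emit:
apply_moves([
  {"dp":[0,0,-0.0015],"yaw":0},
  {"dp":[0,0,-0.0015],"yaw":0},
  {"dp":[0,0,-0.0015],"yaw":0},
])

```text
time_s: 7.95
tcp_pos: [0.5925, 0.1121, 0.1296]
eef_rot: [-180.0, 0.0, -83.2]
contact_force: [0.3, 0.2, -0.3]
gripper_width: 0.0319
gripper_force: 14.9
```

Emit:
apply_moves([
  {"dp":[0,0,0],"yaw":0},
  {"dp":[0,0,0],"yaw":0},
  {"dp":[0,0,0],"yaw":0},
  {"dp":[0,0,0],"yaw":0},
  {"dp":[0,0,0],"yaw":0},
  {"dp":[0,0,0],"yaw":0},
  {"dp":[0,0,0],"yaw":0},
  {"dp":[0,0,0],"yaw":0},
  {"dp":[0,0,0],"yaw":0},
  {"dp":[0,0,0],"yaw":0},
], grip=-0.5)

```text
time_s: 8.78
tcp_pos: [0.5924, 0.112, 0.1295]
eef_rot: [180.0, 0.0, -83.2]
contact_force: [0.3, 0.3, 1.3]
gripper_width: 0.0661
gripper_force: 0.0
```

Emit:
apply_moves([
  {"dp":[0,0,0.01],"yaw":0},
  {"dp":[0,0,0.03],"yaw":0},
  {"dp":[0,0,0.06],"yaw":0},
  {"dp":[0,0,0.1],"yaw":0},
  {"dp":[0,0.02,0.13],"yaw":0},
  {"dp":[-0.005,0.05,0.15],"yaw":0},
  {"dp":[-0.01,0.08,0.15],"yaw":0},
  {"dp":[-0.01,0.08,0.15],"yaw":0},
  {"dp":[-0.01,0.08,0.15],"yaw":0},
])

```text
time_s: 9.53
tcp_pos: [0.5821, 0.1934, 0.2805]
eef_rot: [-179.9, 0.0, -83.0]
contact_force: [0.2, 0.4, -0.8]
gripper_width: 0.0657
gripper_force: 0.0
```

```bash
python3 - <<'E'
from h import *
c=cap('wrist'); s=c['s'];print(s['time_s'],s['tcp_pos'],s['eef_rot'],s['gripper_width']); save(c,'w3.png')
P=pts(c);np.savez('w3.npz',P=P,im=c['image'])
d=cap('scene')['image'][170:250,250:370]
im=c['image'].copy(); im[-240:,:360]=cv2.resize(d,(360,240),interpolation=cv2.INTER_CUBIC); cv2.imwrite('pics/w3.png',im[...,::-1])
H,S,V=cv2.split(cv2.cvtColor(c['image'],cv2.COLOR_RGB2HSV))
o=np.array([.5924,.111]);ey=np.array([-.1175,.9931]);ex=np.array([.9931,.1175])
def comps(m,n):
    k,l,st,ce=cv2.connectedComponentsWithStats(m.astype(np.uint8))
    for i in range(1,k):
        if st[i,4]>40:
            p=P[l==i];q=p[:,:2]-o;x,y=q@ex,q@ey
            print(n,ce[i].round(),st[i,4],np.median(p,0).round(4),'st x',np.percentile(x,[2,50,98]).round(4),'y',np.percentile(y,[2,50,98]).round(4))
comps(((H<6)|(H>174))&(S>130)&(V>50),'red');comps((H>7)&(H<19)&(S>150)&(V>70),'or');comps((H>19)&(H<35)&(S>90)&(V>60),'yel');comps((H>100)&(H<130)&(S>130)&(V>50),'blue')
E
```

```text
9.5333 [0.58206787 0.19336539 0.28049045] [-1.79948601e+02  3.66222855e-02 -8.30314959e+01] 0.06570704837188192
red [228. 158.] 213 [0.6468 0.1668 0.0804] st x [0.043  0.0609 0.0721] y [0.0451 0.0493 0.0575]
or [255.  13.] 304 [0.6223 0.0389 0.1414] st x [0.0171 0.0212 0.0256] y [-0.0843 -0.0752 -0.0701]
or [295. 303.] 49 [0.5428 0.365  0.051 ] st x [-0.0273 -0.0191 -0.0157] y [0.242  0.2579 0.2693]
yel [252.  66.] 121 [0.6269 0.0716 0.0876] st x [0.0117 0.0298 0.045 ] y [-0.0449 -0.0428 -0.0415]
yel [155. 286.] 562 [0.6211 0.1663 0.3436] st x [0.0343 0.035  0.0361] y [0.0468 0.0516 0.0605]
yel [409. 291.] 460 [0.5495 0.159  0.3444] st x [-0.0378 -0.0368 -0.0361] y [0.047  0.0526 0.0604]
yel [397. 331.] 3520 [0.5499 0.1655 0.353 ] st x [-0.0662 -0.0358  0.0146] y [0.0582 0.0591 0.06  ]
blue [281. 111.] 1571 [0.5919 0.1112 0.1404] st x [-0.0152 -0.0001  0.0144] y [-0.0175 -0.0001  0.0196]
blue [310. 315.] 783 [0.5224 0.3649 0.0758] st x [-0.0618 -0.0398 -0.0183] y [0.2462 0.2603 0.2775]
```

View pics/w3.png

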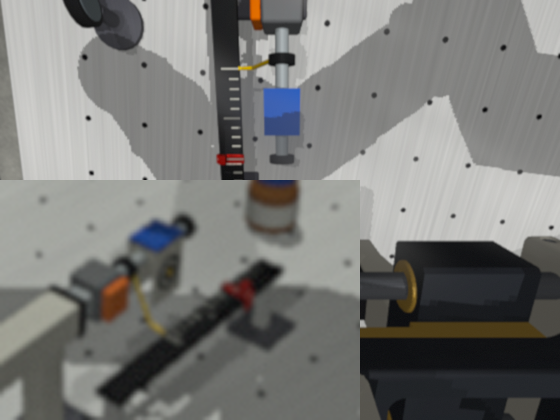

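The target hangs upright on the rod: blue top at (281,111), centred to within 1 mm, and the inset agrees. Next is the grip block.

Emit:
apply_moves([
  {"dp":[0.005,-0.035,0],"yaw":-0.2},
  {"dp":[0.01,-0.075,0],"yaw":-0.2},
  {"dp":[0.015,-0.115,0],"yaw":-0.2},
  {"dp":[0.02,-0.15,0],"yaw":-0.2},
  {"dp":[0.0218,-0.1666,-0.0],"yaw":-0.2},
  {"dp":[0.0218,-0.1666,-0.03],"yaw":-0.2},
  {"dp":[0.0218,-0.1666,-0.06],"yaw":-0.2},
  {"dp":[0.0218,-0.1666,-0.085],"yaw":-0.2},
  {"dp":[0.0218,-0.1666,-0.105],"yaw":-0.2},
  {"dp":[0.0218,-0.1666,-0.12],"yaw":-0.2},
  {"dp":[0.0218,-0.1666,-0.135],"yaw":-0.2},
  {"dp":[0.0218,-0.1666,-0.145],"yaw":-0.2},
  {"dp":[0.0218,-0.1666,-0.1525],"yaw":-0.2},
  {"dp":[0.0218,-0.1666,-0.1525],"yaw":-0.2},
  {"dp":[0.0218,-0.1666,-0.1525],"yaw":-0.2},
])

```text
time_s: 10.88
tcp_pos: [0.6043, 0.0251, 0.1272]
eef_rot: [180.0, -0.0, -83.4]
contact_force: [-0.0, 0.5, -0.0]
gripper_width: 0.0655
gripper_force: 0.0
```

Emit:
apply_moves([
  {"dp":[0,0,0],"yaw":0},
  {"dp":[0,0,0],"yaw":0},
  {"dp":[0,0,0],"yaw":0},
  {"dp":[0,0,0],"yaw":0},
  {"dp":[0,0,0],"yaw":0},
  {"dp":[0,0,0],"yaw":0},
  {"dp":[0,0,0],"yaw":0},
  {"dp":[0,0,0],"yaw":0},
  {"dp":[0,0,0],"yaw":0},
  {"dp":[0,0,0],"yaw":0},
], grip=1, squeeze=30)

```text
time_s: 11.72
tcp_pos: [0.6041, 0.0255, 0.1278]
eef_rot: [-180.0, 0.0, -83.3]
contact_force: [-2.6, -0.3, 5.6]
gripper_width: 0.0358
gripper_force: 30.0
```

```bash
python3 - <<'E'
from h import *
d=np.load('w3.npz');im=d['im'];c=cap('wrist');T=np.array(c['T_tool_cam'])
from scipy.spatial.transform import Rotation as Ro
R=Ro.from_euler('xyz',[-179.9486,.0366,-83.0315],degrees=True).as_matrix();t=np.array([.58206787,.19336539,.28049045])
o=np.array([.5924,.111]);ey=np.array([-.1175,.9931]);ex=np.array([.9931,.1175])
def st(u,v,z):
    dr=R@T[:3,:3]@np.array([(u-c['cx'])/c['fx'],(v-c['cy'])/c['fy'],1]);p=R@T[:3,3]+t
    q=(p+dr*(z-p[2])/dr[2])[:2]-o; return (q@ex).round(4),(q@ey).round(4)
for n,u,v in(('ptr',238,68.5),('clip',240,158)): print(n,st(u,v,.078))
print(im[150:168:1,236:246].sum(2)); print(im[62:74,230:244].sum(2))
cv2.imwrite('pics/w3c.png',cv2.resize(im[55:170,205:270],None,fx=5,fy=5,interpolation=cv2.INTER_NEAREST)[...,::-1])
s=get_state();print(s['tcp_pos'],s['gripper_width'],s['gripper_force'])
E
```

```text
ptr (np.float64(0.0454), np.float64(-0.0429))
clip (np.float64(0.0466), np.float64(0.0506))
[[109 111 112 109 101  91 157 277 326 335]
 [111 109 111 104  97  92 149 272 325 335]
 [103 109 107  98  95  93 146 264 322 339]
 [134 135 134 129 119 115 152 252 319 337]
 [191 194 194 188 172 156 168 238 307 334]
 [213 222 226 225 208 188 180 218 297 332]
 [199 208 210 208 202 191 180 217 292 331]
 [229 229 231 235 236 231 224 239 291 331]
 [304 304 306 304 308 305 304 289 296 327]
 [324 324 324 321 321 321 314 292 294 327]
 [264 265 262 263 263 261 260 248 275 325]
 [182 180 186 192 186 189 189 209 267 322]
 [252 261 268 267 257 213 173 202 277 326]
 [377 399 407 410 385 292 187 206 295 333]
 [353 373 382 383 366 264 158 198 306 340]
 [197 201 204 211 206 155 106 188 305 340]
 [ 74  71  69  77  83  75  82 186 306 340]
 [ 58  63  56  62  62  65  75 184 307 341]]
[[147 143 145 139 141 139 139 132 126 181 296 339 370 374]
 [151 148 147 142 142 140 138 137 128 177 291 369 438 456]
 [152 152 148 147 145 143 143 136 130 174 315 429 494 503]
 [155 148 147 147 143 141 141 150 182 227 352 474 502 494]
 [194 193 191 191 191 189 186 228 297 335 409 476 473 457]
 [342 345 342 342 341 337 340 366 410 413 434 442 424 411]
 [481 478 481 479 474 470 471 476 466 433 423 403 377 368]
 [438 440 441 437 434 431 431 428 405 388 410 411 397 392]
 [277 274 273 274 272 272 269 270 265 301 403 452 454 446]
 [177 178 172 171 172 173 170 168 167 242 410 490 503 493]
 [171 173 168 168 168 164 164 160 152 229 409 497 513 507]
 [180 178 174 173 173 169 167 167 157 225 398 493 511 506]]
[0.604075   0.02553189 0.1277779 ] 0.03564008944373486 30.01190185546875
```

View pics/w3c.png

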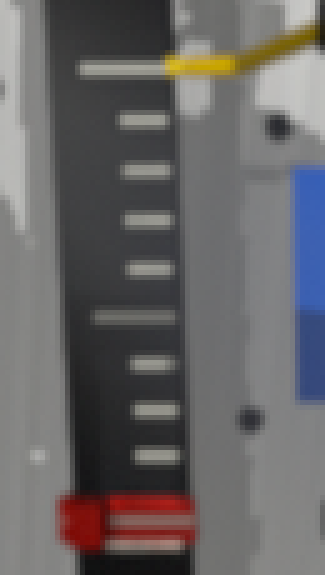

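The crop shows the pointer on the zero tick at (200,66) and the clip's white line at (150,521), between ticks 9 and 10. That makes the travel about 94.5 mm. The block is squeezed (the jaws read 36 mm), so I draw it out.

Emit:
apply_moves([
  {"dp":[-0.0002,0.002,0],"yaw":0},
  {"dp":[-0.0006,0.005,0],"yaw":0},
  {"dp":[-0.0012,0.01,0],"yaw":0},
  {"dp":[-0.0019,0.016,0],"yaw":0},
  {"dp":[-0.0026,0.022,0],"yaw":0},
  {"dp":[-0.0033,0.028,0],"yaw":0},
  {"dp":[-0.004,0.034,0],"yaw":0},
  {"dp":[-0.0047,0.04,0],"yaw":0},
  {"dp":[-0.0054,0.046,0],"yaw":0},
  {"dp":[-0.0062,0.052,0],"yaw":0},
  {"dp":[-0.0069,0.058,0],"yaw":0},
  {"dp":[-0.0076,0.064,0],"yaw":0},
  {"dp":[-0.0083,0.07,0],"yaw":0},
  {"dp":[-0.009,0.076,0],"yaw":0},
  {"dp":[-0.0096,0.081,0],"yaw":0},
  {"dp":[-0.0102,0.086,0],"yaw":0},
  {"dp":[-0.0106,0.09,0],"yaw":0},
  {"dp":[-0.011,0.093,0],"yaw":0},
  {"dp":[-0.0111,0.0938,0],"yaw":0},
  {"dp":[-0.0111,0.0938,0],"yaw":0},
])

```text
time_s: 13.43
tcp_pos: [0.5927, 0.1187, 0.1278]
eef_rot: [180.0, -0.1, -83.3]
contact_force: [-3.8, -3.4, 8.1]
gripper_width: 0.0359
gripper_force: 30.0
```

Emit:
apply_moves([
  {"dp":[0,0,0],"yaw":0},
  {"dp":[0,0,0],"yaw":0},
  {"dp":[0,0,0],"yaw":0},
  {"dp":[0,0,0],"yaw":0},
])

```text
time_s: 13.77
tcp_pos: [0.5927, 0.1186, 0.1278]
eef_rot: [180.0, -0.0, -83.3]
contact_force: [-4.3, -3.5, 6.6]
gripper_width: 0.0357
gripper_force: 30.0
```

```bash
python3 - <<'E'
from h import *
out=np.zeros((600,800,3),np.uint8)
c=cap('scene');t=cap('top');s=get_state();print(s['time_s'],s['tcp_pos'],s['gripper_width'],s['gripper_force'],s['contact_force'])
out[:400,:]=cv2.resize(c['image'][165:235,260:400],(800,400),interpolation=cv2.INTER_CUBIC)
out[400:]=cv2.resize(t['image'][160:205,190:370],(800,200),interpolation=cv2.INTER_CUBIC)
cv2.imwrite('pics/end.png',out[...,::-1])
P=pts(c);H,S,V=cv2.split(cv2.cvtColor(c['image'],cv2.COLOR_RGB2HSV))
o=np.array([.5924,.111]);ey=np.array([-.1175,.9931]);ex=np.array([.9931,.1175])
for n,m in(('red',((H<6)|(H>174))&(S>130)&(V>50)),('yel',(H>19)&(H<35)&(S>90)&(V>60)),('blue',(H>100)&(H<130)&(S>110)&(V>50))):
    m&=(P[...,0]>.5)&(P[...,0]<.7)&(P[...,1]>.05)&(P[...,1]<.3)&(P[...,2]<.16)&(P[...,2]>.06)
    p=P[m];q=p[:,:2]-o
    if len(p): print(n,len(p),np.argwhere(m).mean(0)[::-1].round(1),np.median(q@ex).round(4),np.median(q@ey).round(4),p[:,2].max().round(3))
E
```

```text
13.8667 [0.59266768 0.11861669 0.12775324] 0.035791142764979446 30.025436282157898 [-3.98363972 -4.08082104  7.44682643]
red 44 [330.3 206.8] 0.0677 0.047 0.091
```

View pics/end.png

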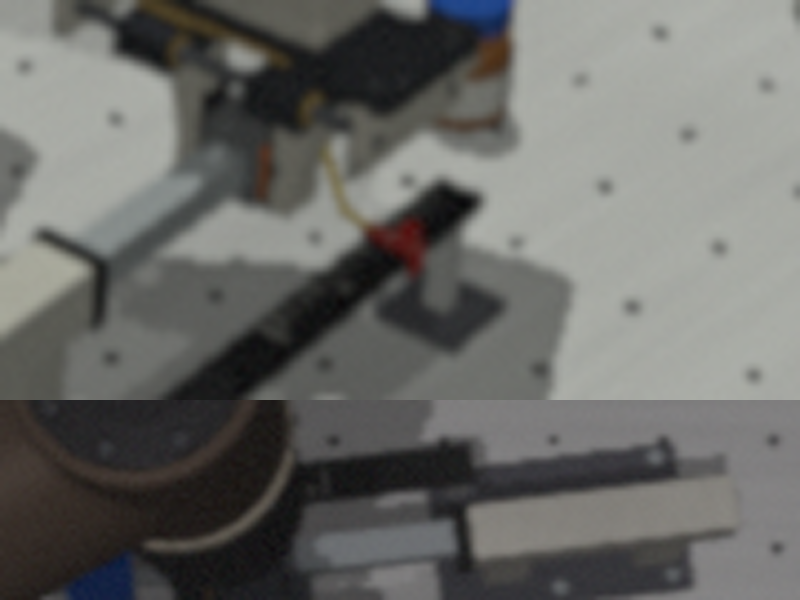

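The scene crop shows the yellow pointer tip meeting the clip's near end at about (372,230). One numeric check for slip.

```bash
python3 - <<'E'
from h import *
c=cap('scene');R=np.array(c['R']);t=np.array(c['t'])
o=np.array([.5924,.111]);ey=np.array([-.1175,.9931]);ex=np.array([.9931,.1175])
def st(u,v,z=.078):
    d=R.T@np.array([(u-c['cx'])/c['fx'],(v-c['cy'])/c['fy'],1]);p=-R.T@t
    q=(p+d*(z-p[2])/d[2])[:2]-o;return (q@ex).round(4),(q@ey).round(4)
for n,im,b in(('home',np.load('scene.npz')['im'],(280,330,190,240)),('now',c['image'],(310,335,185,215))):
    u0,u1,v0,v1=b;I=im[v0:v1,u0:u1].astype(int)
    m=(np.minimum(I[...,0],I[...,1])-I[...,2]>28)&(abs(I[...,0]-I[...,1])<45)
    a=np.argwhere(m)+[v0,u0]; a=a[np.argsort(a[:,0])]
    print(n,[(int(u),int(v)) for v,u in a][-8:]); 
    v,u=a[-1]; print(st(u,v))
P=[o[0]+.045*ex[0]+.0514*ey[0],o[1]+.045*ex[1]+.0514*ey[1],.078]
q=R@P+t;print('mark px',q[0]/q[2]*c['fx']+c['cx'],q[1]/q[2]*c['fy']+c['cy'])
E
```

```text
home [(300, 217), (300, 218), (301, 218), (302, 218), (301, 219), (302, 219), (303, 219), (303, 220)]
(np.float64(0.0434), np.float64(-0.044))
now [(319, 198)]
(np.float64(0.0175), np.float64(0.0656))
mark px 324.23018689725166 204.04072481032944
```

```bash
python3 -c "
from h import *
print(r.close_job())"
```

```text
the job is handed in; nothing more can be done
None
```

The job is handed in, but the verdict was not shown: the larger target was hung on the rod and let go, and the button is squeezed at 30 N with the boom held out about 94 mm, its pointer within about 1 mm of the clip line in the last scene image. The gripper hid the target from the cameras once the boom was out, so its hang was last seen before the pull.

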